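# Re-zero the grinder and back it off four clicks

## Task

The coffee grinder's click dial has no marks and nobody knows where it was left. Turn the dial clockwise until it is home against its end stop, then back it off anticlockwise by exactly four clicks and let go of it. Leave everything else on the counter where it stands.

Things in the scene. Friction and masses are not known exactly. Their poses are not given: they have to be found in the camera images.
- grinder: Electric flat-burr coffee grinder of black aluminium, 220 long x 130 wide x 334 mm high, fixed on the counter. Origin: centre of its base's underside; x points to its back (the front looks along -x), z up. From a rear column a round barrel, 108 mm across, leans 30 degrees forward; its flat end, facing forward and up, carries the dial. A 38 mm chute hangs below the barrel's front edge.
- barrel_end (a point): Centre of the barrel's flat round end, under the dial: 35 mm in front of the grinder's origin, 245 mm up. Axes as the grinder's. On this end a black clamped collar, 94 mm across and 6 mm thick, surrounds the dial; it does not turn.
- inlet_top (a point): Top centre of the upright bean inlet (86 mm across, with a wooden lid and small knob) that stands behind the barrel's end: 62 mm behind the grinder's origin, 334 mm up. Axes as the grinder's.
- dial_grip (a point): Grip point on the dial's turning axis, 34 mm out from the barrel's end; turns with the dial. z: the axis, out of the barrel's end (30 degrees from vertical); x: along the grip bar. The dial has no marks: a black disc 54 mm across, its top 22 mm below this point, and across it an upright bare aluminium bar 50 mm long, 14 mm thick, ending 8 mm beyond this point. It looks the same after half a turn.
- dial (a joint): Dial angle, rad: 0 in the click at its end stop, growing anticlockwise as seen facing the dial (right-handed about z of dial_grip). It rests in 13 clicks 0.349 rad (20 degrees) apart; hard stops lie 0.035 rad beyond the first and last. A click takes up to 0.3 N m; let go between two it snaps to the nearer. The bar's direction at the stop and the starting click (2nd to 8th from the stop) vary.
- dosing_cup: Bystander: steel cup 58 mm across, 62 mm high, standing on the grinder's base plate under the chute. Origin: centre of its underside.
- espresso_cup: Bystander: white ceramic cup with a handle (towards its +y), 64 mm across, 58 mm high, standing beside the grinder. Origin: centre of its underside.
- dosing_tube: Bystander: clear acrylic tube, closed below, 44 mm across, 115 mm high, standing upright beside the grinder. Origin: centre of its underside.
- milk_jug: Bystander: steel milk jug 90 mm across, 105 mm high, handle towards its +y. Origin: centre of its underside.
- bean_jar: Bystander: glass jar of beans with wooden lid, 90 mm across, 140 mm high. Origin: centre of its underside.
- portafilter: Bystander: bottomless steel portafilter lying on the counter, 68 mm across, 32 mm high, its wooden handle reaching 165 mm along its -x. Origin: centre of the basket's underside.
- scale: Bystander: flat black scale, 150 x 120 x 20 mm. Origin: centre of its underside.

How it is judged:
On the way:
1. the dial is home at its end stop, in the click there (value of joint dial below 0.09 rad), for 0.2 s.
At the end, for the whole second after the job is handed in: After having been home at its end stop, the dial rests still in the fourth click from the stop: its angle is 1.396 rad, give or take 0.12 rad (value of joint dial between 1.276 and 1.516 rad and velocity of joint dial between -0.05 and 0.05 rad/s); the robot touches nothing.
It fails at once if another thing on the counter is shifted or knocked over (more than 15 mm) (distance of any of dosing_cup, espresso_cup, dosing_tube, milk_jug, bean_jar, portafilter, scale from where it was at the start of the episode above 0.015 m).
It also fails if it takes over 72 s, if anything falls off the work surface, if the arm or the gripper's body presses on something with over 40 N, if the wrist force passes 120 N, or if a joint passes its speed limit or range.

## Robot

A 6-joint arm with a two-finger parallel gripper is mounted at the origin on the work surface. World frame = base frame: x ahead of the robot, y to its left, z up, the work surface at z = 0. Lengths are in m, angles in rad, forces in N, time in s.
With the tool pointing down it reaches from about 0.275 to 0.85 m from the base axis. Payload 19 kg.
Tool frame: the origin (TCP) lies midway between the tips of the shut fingers; the grasp point (between the pads) lies 19 mm behind it; z points along the fingers, y is the line along which they close (so a half turn about z gives the same grasp; the last joint's range is limited). The gripper opens to 85 mm and grips with 20 to 120 N. Pads are 22 mm wide; open, the fingers measure 114 mm over their backs; the gripper's body (76 mm by 85 mm) begins 54 mm behind the grasp point. The pads swing forward as they close: fully open they stand 13 mm farther back than shut.
Start: joints at [-0.134, 0.15, 1.437, -0, 1.554, -0.134], TCP at [0.575, -0, 0.231] pointing down, gripper open.
Joint ranges: [-2.8, 2.8], [-0.68, 2.1], [0.12, 2.68], [-1.39, 4.53], [0.16, 2.79], [-2.81, 2.81]. Speed limits (rad/s): [1.89, 1.89, 2.22, 3.01, 3.01, 3.01].

## Interface

Orientations are given as a rotation vector (axis times angle).
In Python, from rig import get_obs, capture, camera_model, job_done gives the robot as it stands.
- The arm moves only by the shell command python3 -m pendant 'ROWS' [FORCE]. ROWS is JSON, one flat list of numbers, 7 for each row, row after row: the shift along the tool's x, y, z in cm, then the turn, a rotation vector about the tool's x, y, z in rad, then the gripper command: -1 is shut, 1 is fully open, values between are in proportion. A call has 1 to 12 rows; each row is the pose to reach, as a shift and turn from the pose commanded when the call began, along the tool's axes at that moment; what a row does not reach only later rows make up. A row lasts 1/8 s, in which the tool goes at most 62.5 mm and 10.7 degrees, less where a joint would pass 70% of its speed; a pose out of reach is approached as far as the arm can. A call with a gripper value outside its range is refused whole. The fingers move at their own pace and stop on an object; FORCE is the grip in N (left out, the last holds). Time passes only in rows, so rows that repeat a pose let the fingers close. It gives the time, the measured TCP pose, the force and the opening at its end, in the units of the state.
- get_obs(): the state, without advancing time (a new reading comes with each control period).
- capture(name): name is "scene" or "side" or "wrist"; returns (picture, depth): 400x640x3 uint8, red, green, blue; 400x640 float32, m along the optical axis (not along the pixel's ray), 0 where there is no reading.
- camera_model(name): a dict with "fx", "fy", "cx", "cy" (pixels), "rvec" (rotation vector, rad) and "tvec" (3), from world to camera coordinates, as OpenCV has them. Camera axes: x right, y down, z forward; pixel columns grow to the right and rows downward; lengths in m; the calibration is good to about 2 mm. A picture is of the moment at which its call begins: read the wrist's pose just before it. camera_model takes no time and is no camera call; for the wrist camera it gives the pose at the moment of the call.
- job_done(): hands the job in, once; it reports no verdict.
The state is a dict: "t": time; "qpos": joint angles; "dq": joint speeds; "joint_torque": joint torques, N m; "eef_pos": TCP position; "eef_rot": TCP orientation; "ft_force": force on the tool from outside, world axes, zero at the start; "torque": the same for the moment, N m; "opening": finger opening in m.
Only numpy, scipy, OpenCV 4.12 (cv2) and the standard library are available. Lean on these libraries where they do the work, as an engineer would, in place of code of your own. Each camera call takes 0.05 s, during which the arm holds its last target. There are 200 camera calls.

## Working session

There is one attempt and no reset: what is moved stays moved. The work goes in short steps, Python scripts to look and compute and a shell command to move; the robot and the scene stay as the last step left them, time stands still between calls to the robot, and variables do not carry over. Pictures are saved under pics/ and viewed, on a budget of 10 in all, crops included, one or two more only if the job needs it, and the job is handed in when it is done.

```bash
mkdir -p pics; ls; python3 - <<'E'
from rig import *
import cv2,numpy as np
o=get_obs();print(o['t'],o['eef_pos'],o['eef_rot'],o['opening'])
ims=[]
for n in("scene","side"):
    p,d=capture(n);np.savez(n+'.npz',p=p,d=d);cv2.imwrite(f'pics/{n}0.png',p[:,:,::-1]);m=camera_model(n);print(n,m)
    R=cv2.Rodrigues(np.array(m['rvec'],float))[0];print(-R.T@np.array(m['tvec']))
E
```

```text
pics
0.0 [5.74752486e-01 2.61511928e-05 2.30668966e-01] [-2.22071644e+00 -2.22076805e+00  1.16945067e-03] 0.0854709585655902
scene {'fx': 383.30247156476366, 'fy': 383.30247156476366, 'cx': 316.13854936703535, 'cy': 193.57305026426204, 'rvec': array([ 2.35965356,  1.0968351 , -0.30747806]), 'tvec': array([-0.39058593, -0.27174582,  1.67500995])}
[ 1.10787909 -0.44666276  1.26694823]
side {'fx': 439.90408684375717, 'fy': 439.90408684375717, 'cx': 318.8919823868436, 'cy': 198.49567352542184, 'rvec': array([ 2.12395801, -0.51526242,  0.24599415]), 'tvec': array([-0.51693825,  0.32638796,  1.46703358])}
[ 0.01971421 -1.15393611  1.09269601]
```

View pics/scene0.png

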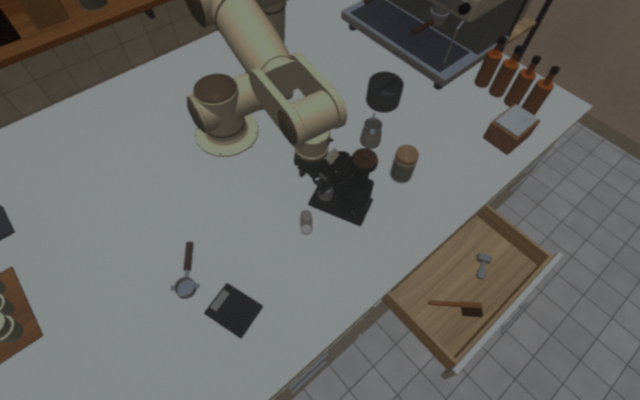

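View pics/side0.png

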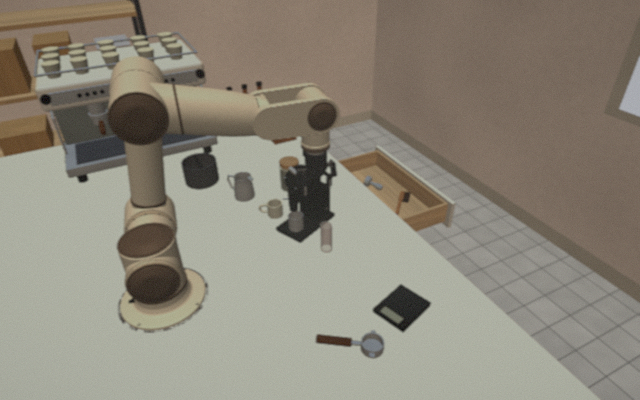

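The scene view shows the grinder at about (340,185) with its lid at (365,160) and tube at (306,222). The side view shows it at (310,205), with the gripper close to it. Next I'll enlarge both views and get 3D points.

```bash
cat > h.py <<'E'
import cv2,numpy as np
from rig import *
def cloud(p,d,m):
    R=cv2.Rodrigues(np.array(m['rvec'],float))[0];v,u=np.mgrid[:400,:640]
    P=np.stack([(u-m['cx'])/m['fx']*d,(v-m['cy'])/m['fy']*d,d],-1)
    return (P-np.array(m['tvec']))@R
def proj(X,m):
    K=np.array([[m['fx'],0,m['cx']],[0,m['fy'],m['cy']],[0,0,1]])
    return cv2.projectPoints(np.array(X,float).reshape(-1,3),np.array(m['rvec'],float),np.array(m['tvec'],float),K,None)[0][:,0]
E
python3 - <<'E'
from h import *
out=[]
for n,(u,v) in(("scene",(340,180)),("side",(310,200))):
    z=np.load(n+'.npz');W=cloud(z['p'],z['d'],camera_model(n));
    c=z['p'][v-60:v+60,u-65:u+65,::-1];c=np.clip(c*1.8,0,255).astype(np.uint8);out.append(cv2.resize(c,None,fx=3,fy=4.5/1.5,interpolation=3))
    for q in ([(365,160),(360,157),(340,190),(370,185),(345,215),(325,205),(348,170),(325,190),(306,213),(404,152),(371,128)] if n=="scene" else [(297,221),(280,230),(330,212),(305,230),(318,180),(300,185),(295,200),(320,200),(326,225),(275,205),(289,162),(243,180)]): print(n,q,W[q[1],q[0]].round(3))
cv2.imwrite('pics/crop.png',np.hstack(out))
E
```

```text
scene (365, 160) [ 1.108 -0.447  1.267]
scene (360, 157) [0.636 0.148 0.321]
scene (340, 190) [0.621 0.089 0.173]
scene (370, 185) [0.666 0.191 0.157]
scene (345, 215) [0.648 0.103 0.02 ]
scene (325, 205) [0.566 0.076 0.017]
scene (348, 170) [0.614 0.125 0.249]
scene (325, 190) [ 0.651 -0.01   0.305]
scene (306, 213) [ 0.576 -0.025  0.083]
scene (404, 152) [0.634 0.407 0.138]
scene (371, 128) [0.409 0.474 0.034]
side (297, 221) [0.525 0.075 0.076]
side (280, 230) [0.471 0.122 0.019]
side (330, 212) [0.696 0.13  0.023]
side (305, 230) [0.557 0.076 0.02 ]
side (318, 180) [0.646 0.134 0.191]
side (300, 185) [ 0.508 -0.01   0.292]
side (295, 200) [0.529 0.091 0.161]
side (320, 200) [0.635 0.097 0.123]
side (326, 225) [ 0.6   -0.02   0.095]
side (275, 205) [0.514 0.28  0.025]
side (289, 162) [0.639 0.405 0.135]
side (243, 180) [0.425 0.402 0.108]
```

View pics/crop.png

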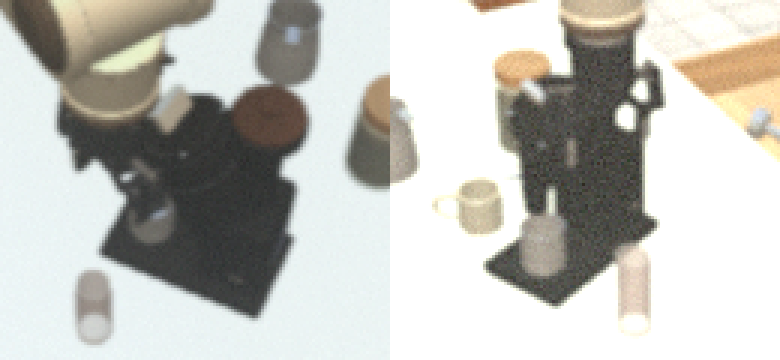

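The enlarged crops show the aluminium bar at scene (332,156) and side (292.7,170). The lid centre and three base plate corners are also visible in each view. I'll cast rays to these points.

```bash
python3 - <<'E'
from h import *
M={n:camera_model(n) for n in("scene","side")}
def ray(n,u,v):
    m=M[n];R=cv2.Rodrigues(np.array(m['rvec'],float))[0];t=np.array(m['tvec'])
    return -R.T@t,R.T@np.array([(u-m['cx'])/m['fx'],(v-m['cy'])/m['fy'],1])
def onz(n,u,v,z):
    c,r=ray(n,u,v);return (c+r*(z-c[2])/r[2]).round(4)
for n,L in(("scene",[(308.7,204),(361,226),(372.7,199.3)]),("side",[(277.3,228.3),(300.7,241.7),(333.7,215.3)])):
    for q in L: print(n,q,onz(n,*q,0.02))
print('lid',onz('scene',365,159,0.325))
a,r=ray('scene',332.3,156);b,s=ray('side',292.7,170)
k=np.linalg.lstsq(np.c_[r,-s],b-a,rcond=None)[0];p=a+k[0]*r;q=b+k[1]*s;print('bar',p,q)
# cloud: lid and bar
z=np.load('scene.npz');W=cloud(z['p'],z['d'],M['scene'])
w=W[150:172,350:382];ok=abs(w[...,2]-.322)<.015;print('lidpts',ok.sum(),w[ok].mean(0))
for n,(u,v) in(("scene",(332,156)),("side",(293,170))):
    z=np.load(n+'.npz');W=cloud(z['p'],z['d'],M[n]);print(W[v-3:v+4,u-3:u+4].round(3).reshape(-1,3)[::4])
E
```

```text
scene (308.7, 204) [0.5242 0.03   0.02  ]
scene (361, 226) [0.7201 0.1169 0.02  ]
scene (372.7, 199.3) [0.6657 0.2317 0.02  ]
side (277.3, 228.3) [0.4652 0.1359 0.02  ]
side (300.7, 241.7) [0.5124 0.0193 0.02  ]
side (333.7, 215.3) [0.7004 0.1066 0.02  ]
lid [0.6537 0.1518 0.325 ]
bar [0.54562199 0.11572184 0.26408953] [0.53966278 0.12287917 0.27144429]
lidpts 469 [0.65219779 0.15254478 0.31987445]
[[0.537 0.108 0.278]
 [0.544 0.119 0.276]
 [0.547 0.103 0.286]
 [0.549 0.12  0.275]
 [0.548 0.107 0.279]
 [0.552 0.121 0.271]
 [0.548 0.112 0.27 ]
 [0.552 0.095 0.282]
 [0.552 0.113 0.267]
 [0.553 0.098 0.275]
 [0.557 0.113 0.267]
 [0.554 0.103 0.267]
 [0.558 0.117 0.26 ]]
[[0.533 0.129 0.283]
 [0.56  0.159 0.26 ]
 [0.537 0.131 0.276]
 [0.56  0.149 0.261]
 [0.535 0.118 0.279]
 [0.506 0.01  0.345]
 [0.535 0.11  0.28 ]
 [0.53  0.126 0.268]
 [0.538 0.107 0.276]
 [0.535 0.13  0.261]
 [0.538 0.098 0.277]
 [0.535 0.121 0.261]
 [0.503 0.006 0.332]]
```

Plate corners, lid and bar agree. The grinder's origin is at about (0.592,0.126) with yaw about 24.4°, and dial_grip is at about (0.545,0.105,0.274). I'll plan a standoff on the dial axis to get a wrist view.

```bash
cat >> h.py <<'E'
from scipy.spatial.transform import Rotation as Ro
YAW=np.radians(24.4);ORG=np.array([.592,.126,0])
def geo():
    xg=np.array([np.cos(YAW),np.sin(YAW),0]);a=-.5*xg+np.array([0,0,np.sqrt(.75)])
    be=ORG-.035*xg+[0,0,.245];return xg,a,be,be+.034*a
def togo(p,Rt):
    o=get_obs();R=Ro.from_rotvec(o['eef_rot'])
    print('shift cm',(R.inv().apply(p-o['eef_pos'])*100).round(2),'turn',(R.inv()*Rt).as_rotvec().round(3),'t',o['t'],'q6',o['qpos'][5])
E
python3 - <<'E'
from h import *
xg,a,be,g=geo();o=get_obs();R=Ro.from_rotvec(o['eef_rot']);print(R.as_matrix().round(2),a,g)
z=R.apply([0,0,1]);c=np.cross(z,-a);c=c/np.linalg.norm(c)*np.arccos(z@-a)
for s in(.16,.20): togo(g+s*a,Ro.from_rotvec(c)*R)
m=camera_model('wrist');Rc=cv2.Rodrigues(np.array(m['rvec']))[0]
print('cam in tool',R.inv().apply(-Rc.T@m['tvec']-o['eef_pos']),R.as_matrix().T@Rc.T,m['fx'])
E
```

```text
[[ 0.  1. -0.]
 [ 1. -0.  0.]
 [ 0. -0. -1.]] [-0.45534183 -0.20655221  0.8660254 ] [0.54464445 0.10451857 0.27444486]
shift cm [  7.15 -10.32 -18.21] turn [-0.478  0.216  0.   ] t 0.1 q6 -0.13396923130928287
shift cm [  6.32 -12.15 -21.68] turn [-0.478  0.216  0.   ] t 0.1 q6 -0.13396923130928287
cam in tool [ 0.06555228  0.00060297 -0.14231651] [[ 4.49792343e-04 -9.65778732e-01 -2.59366994e-01]
 [ 9.99999008e-01  8.82356218e-05  1.40563687e-03]
 [-1.33464879e-03 -2.59367369e-01  9.65777814e-01]] 280.07005372801
```

```bash
python3 -m pendant '[0,0,-6,0,0,0,1, 0,0,-12,0,0,0,1, 1,-2,-17,-0.1,0.05,0,1, 4,-6,-19,-0.24,0.11,0,1, 7.2,-10.3,-18.2,-0.36,0.16,0,1, 7.2,-10.3,-18.2,-0.478,0.216,0,1, 7.2,-10.3,-18.2,-0.478,0.216,0,1, 7.2,-10.3,-18.2,-0.478,0.216,0,1]'
python3 - <<'E'
from h import *
m=camera_model('wrist');p,d=capture('wrist');np.savez('w1.npz',p=p,d=d,**m);print(get_obs()['qpos'])
_,a,be,g=geo();print(proj([g,be],m));cv2.imwrite('pics/w1.png',np.clip(p[:,:,::-1]*1.5,0,255))
E
```

```text
t: 1.1
eef_pos: [0.4723, 0.0716, 0.4135]
eef_rot: [2.03, 2.029, 0.718]
ft_force: [-0.3, 0.3, 0.5]
opening: 0.0852
[-0.22119377 -0.38532575  1.63718032  0.30665262  1.46413861 -0.18740922]
[[319.85237015 185.26873261]
 [319.95379797 179.32928466]][ WARN:0@0.923] global loadsave.cpp:1063 imwrite_ Unsupported depth image for selected encoder is fallbacked to CV_8U.
```

View pics/w1.png

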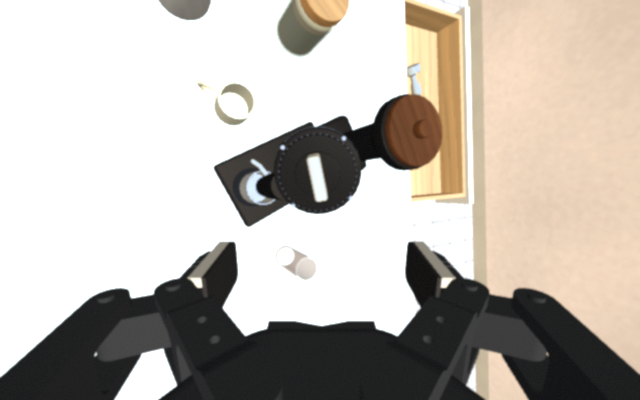

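The wrist view shows the bar centred at about (317,178), with the collar around it, and the lid at (408,131). I'll measure the bar on its top plane.

```bash
cat >> h.py <<'E'
def bar(p,d,m,g0,win=60):
    """bar centre and direction on the plane of its top, 8 mm above dial_grip"""
    _,a,_,_=geo();u,v=proj(g0,m)[0].astype(int)
    k=(p.min(-1)>110).astype(np.uint8);w=np.zeros_like(k);cv2.circle(w,(int(u),int(v)),win,1,-1);k&=w
    n,l,s,c=cv2.connectedComponentsWithStats(k);out=None
    i=min([j for j in range(1,n) if s[j,4]>150],key=lambda j:np.hypot(*(c[j]-[u,v])))
    (cc,wh,an)=r=cv2.minAreaRect(np.argwhere(l==i)[:,::-1].astype(np.float32));B=cv2.boxPoints(r)
    R=cv2.Rodrigues(np.array(m['rvec'],float))[0];C=-R.T@np.array(m['tvec'])
    ry=np.c_[(B[:,0]-m['cx'])/m['fx'],(B[:,1]-m['cy'])/m['fy'],np.ones(4)]@R
    X=C+ry*(((g0+.008*a-C)@a)/(ry@a))[:,None]
    e=[X[1]-X[0],X[2]-X[1]];L=[np.linalg.norm(q) for q in e];x=e[int(np.argmax(L))]/max(L)
    W=cloud(p,d,m)[l==i];print('px',np.round(cc,1),np.round(wh,1),'size mm',np.round(np.array(L)*1e3,1),'depth offset along axis mm',np.median((W-g0)@a)*1e3)
    return X.mean(0)-.008*a,x
E
python3 - <<'E'
from h import *
z=np.load('w1.npz');m={k:z[k] for k in z.files};xg,a,be,g=geo()
c,x=bar(z['p'],z['d'],m,g,50);print('centre',c,'vs',g,'diff in (xg-plane,y,a)',(c-g)@np.cross(np.cross(a,xg),a),(c-g)@np.cross(a,xg),'dir',x)
W=cloud(z['p'],z['d'],m);w=W[90:170,370:445].reshape(-1,3);w=w[abs(w[:,2]-.322)<.02];print('lid',w.mean(0),np.percentile(w[:,2],[5,50,95]))
# dial frame angle and tool yaw
R=Ro.from_rotvec(get_obs()['eef_rot']);xt,yt,zt=R.as_matrix().T
print('bar in tool',R.inv().apply(x),'z·a',zt@a)
E
```

```text
px [317.1 178.3] [45.3 12.4] size mm [13. 49.] depth offset along axis mm 7.570433270945283
centre [0.54167179 0.11329518 0.27497516] vs [0.54464445 0.10451857 0.27444486] diff in (xg-plane,y,a) 0.0009185009631823298 0.007985394444816314 dir [ 0.22991534 -0.9670025  -0.10975017]
lid [0.63404071 0.15771795 0.32007932] [0.30687286 0.32196341 0.33154527]
bar in tool [-9.79126873e-01  2.03247823e-01  9.43154452e-04] z·a -0.9999987543885926
```

```bash
python3 - <<'E'
from h import *
z=np.load('w1.npz');p=z['p'].astype(int);m={k:z[k] for k in z.files}
W=cloud(p,z['d'],m)
k=((p[...,0]-p[...,2]>25)&(abs(W[...,2]-.322)<.012)).astype(np.uint8);k[:,:360]=0;k[:,450:]=0;k[:85]=0;k[180:]=0
c=max(cv2.findContours(k,0,1)[0],key=cv2.contourArea);(u,v),r=cv2.minEnclosingCircle(c);print(u,v,r,cv2.fitEllipse(c))
w=W[k>0];print(np.median(w,0),w.min(0),w.max(0))
R=cv2.Rodrigues(m['rvec'])[0];C=-R.T@m['tvec'];ry=R.T@[(u-m['cx'])/m['fx'],(v-m['cy'])/m['fy'],1]
L=C+ry*(.322-C[2])/ry[2];d=L[:2]-[.5417,.1133];print(L,np.linalg.norm(d),np.degrees(np.arctan2(d[1],d[0])))
for n,e in(("front L",(245,224)),("front R",(216,167)),("R",(350,118))):
    ry=R.T@[(e[0]-m['cx'])/m['fx'],(e[1]-m['cy'])/m['fy'],1];print(n,C+ry*(.02-C[2])/ry[2])
E
```

```text
413.0 132.2866668701172 37.76642608642578 ((413.8768005371094, 130.82180786132812), (55.7320556640625, 73.09700012207031), 173.4886932373047)
[0.63700536 0.1579145  0.3221567 ] [0.6048126  0.11664852 0.3104274 ] [0.6847333  0.20034934 0.33399524]
[0.63771196 0.15710661 0.322     ] 0.10553347997176016 24.52541555837727
front L [0.51262412 0.03796914 0.02      ]
front R [0.46853325 0.1451186  0.02      ]
R [0.75735049 0.24862631 0.02      ]
```

Yaw is 24.5° again, and bar size and height match. The wrist and fixed cameras differ by about 8 mm sideways, so I'll move closer with the gripper aligned and measure again.

```bash
python3 - <<'E'
from h import *
_,a,_,_=geo();c=np.array([.5417,.1133,.275]);R=Ro.from_rotvec(get_obs()['eef_rot'])
togo(c+.06*a,R*Ro.from_rotvec([0,0,-.205]))
E
```

```text
shift cm [ 0.88 -0.36  9.98] turn [-0.     0.    -0.205] t 1.15 q6 -0.18740922278895628
```

```bash
python3 -m pendant '[0.5,-0.2,5,0,0,-0.1,1, 0.9,-0.4,8,0,0,-0.205,1, 0.9,-0.4,10,0,0,-0.205,1, 0.9,-0.4,10,0,0,-0.205,1, 0.9,-0.4,10,0,0,-0.205,1]'
python3 - <<'E'
from h import *
m=camera_model('wrist');p,d=capture('wrist');np.savez('w2.npz',p=p,d=d,**m);o=get_obs()
cv2.imwrite('pics/w2.png',np.clip(p[:,:,::-1]*1.3,0,255).astype(np.uint8))
xg,a,be,g=geo();c,x=bar(p,d,m,np.array([.5417,.1133,.275]),80);print(c,x)
R=Ro.from_rotvec(o['eef_rot']);print('bar tool',R.inv().apply(x),'q6',o['qpos'][5],'torque',o['torque'])
print('rel tool mm',R.inv().apply(c-o['eef_pos'])*1e3)
E
```

```text
t: 1.78
eef_pos: [0.514, 0.1015, 0.3274]
eef_rot: [1.785, 2.195, 0.679]
ft_force: [-0.1, 0.6, -0.5]
opening: 0.0854
px [319.5 215.5] [63. 17.] size mm [12.  48.5] depth offset along axis mm 7.475225977457173
[0.54115445 0.11388679 0.27485311] [ 0.2364712  -0.96583645 -0.1060251 ]
bar tool [-9.99975751e-01  6.92289661e-03  7.54967099e-04] q6 -0.34891082244815325 torque [-0.08015863  0.22786655  0.01450049]
rel tool mm [ 3.13068019e-02 -5.93243326e-01  6.06982642e+01]
```

View pics/w2.png

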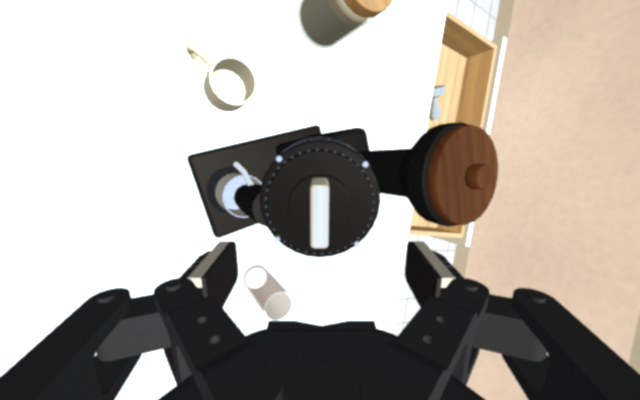

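Close up, the bar is aligned within 0.01 rad, centred within 1 mm, and 61 mm ahead of the TCP. Descending 7.6 cm to grip.

```bash
python3 -m pendant '[0,-0.06,3,0,0,0,1, 0,-0.06,5.5,0,0,0,1, 0,-0.06,7.6,0,0,0,1, 0,-0.06,7.6,0,0,0,1, 0,-0.06,7.6,0,0,0,-1, 0,-0.06,7.6,0,0,0,-1, 0,-0.06,7.6,0,0,0,-1, 0,-0.06,7.6,0,0,0,-1, 0,-0.06,7.6,0,0,0,-1, 0,-0.06,7.6,0,0,0,-1]' 60
python3 -c "
from h import *
o=get_obs();print(o['torque'],o['torque']@geo()[1],o['qpos'],o['opening'])"
```

```text
t: 3.08
eef_pos: [0.5475, 0.1171, 0.261]
eef_rot: [1.785, 2.195, 0.679]
ft_force: [-9.6, -3.9, 6.0]
opening: 0.0131
[-0.20619826  1.02885185 -0.0447967 ] -0.15741601658299653 [-0.06569501 -0.21227809  1.81670151  0.27018182  1.0808896  -0.34300361] 0.013116599814547327
```

```bash
cat > s.py <<'E'
from h import *
o=get_obs();R=Ro.from_rotvec(o['eef_rot']);print('t',o['t'],'q6',o['qpos'][5].round(3),'axial torque',(o['torque']@geo()[1]).round(3),'tool F',R.inv().apply(o['ft_force']).round(1),'tool M',R.inv().apply(o['torque']).round(2),'j6',o['joint_torque'][5].round(3))
E
python3 -m pendant '[0,0,0,0,0,0.12,-1,0,0,0,0,0,0.24,-1,0,0,0,0,0,0.35,-1,0,0,0,0,0,0.35,-1]'; python3 s.py
python3 -m pendant '[0,0,0,0,0,0.12,-1,0,0,0,0,0,0.24,-1,0,0,0,0,0,0.35,-1,0,0,0,0,0,0.35,-1]'; python3 s.py
```

```text
t: 3.58
eef_pos: [0.5478, 0.117, 0.2612]
eef_rot: [2.193, 1.896, 0.746]
ft_force: [-4.9, -2.6, 6.5]
opening: 0.0128
t 3.575 q6 0.007 axial torque -0.23 tool F [-1.1 -1.1 -8.4] tool M [ 0.44 -0.39  0.23] j6 1.84
t: 4.08
eef_pos: [0.5481, 0.1169, 0.2613]
eef_rot: [2.556, 1.527, 0.795]
ft_force: [-2.0, -3.2, 4.6]
opening: 0.013
t 4.075 q6 0.356 axial torque -0.132 tool F [-1.6  1.4 -5.6] tool M [-0.33 -0.53  0.13] j6 1.574
```

```bash
for i in 1; do :; done; python3 -m pendant '[0,0,0,0,0,0.12,-1,0,0,0,0,0,0.24,-1,0,0,0,0,0,0.35,-1,0,0,0,0,0,0.35,-1]'; python3 s.py
python3 -m pendant '[0,0,0,0,0,0.12,-1,0,0,0,0,0,0.24,-1,0,0,0,0,0,0.35,-1,0,0,0,0,0,0.35,-1]'; python3 s.py
```

```text
t: 4.58
eef_pos: [0.5484, 0.1166, 0.2615]
eef_rot: [-2.809, -1.068, -0.808]
ft_force: [2.2, -5.3, 4.1]
opening: 0.013
t 4.575 q6 0.706 axial torque -0.126 tool F [ 0.1  6.  -3.6] tool M [-1.   -0.32  0.12] j6 1.516
t: 5.08
eef_pos: [0.5488, 0.1169, 0.2623]
eef_rot: [-2.871, -0.554, -0.769]
ft_force: [6.0, -2.3, 7.2]
opening: 0.013
t 5.075 q6 1.052 axial torque 4.851 tool F [ 7.7  4.3 -3.9] tool M [-0.49  1.07 -4.85] j6 6.571
```

The axial torque jumped from about 0.1 to 4.9 N m, so the end stop has been hit. I'll open, back off and measure the bar at rest.

```bash
python3 -m pendant '[0,0,0,0,0,-0.05,-1,0,0,0,0,0,-0.05,0.9,0,0,0,0,0,-0.05,0.9,0,0,0,0,0,-0.05,0.9,0,0,-3,0,0,-0.05,1,0,0,-6,0,0,-0.05,1,0,0,-7.6,0,0,-0.05,1,0,0,-7.6,0,0,-0.05,1,0,0,-7.6,0,0,-0.05,1]'
python3 - <<'E'
from h import *
m=camera_model('wrist');p,d=capture('wrist');np.savez('w3.npz',p=p,d=d,**m);o=get_obs()
cv2.imwrite('pics/w3.png',np.clip(p[:,:,::-1]*1.3,0,255).astype(np.uint8))
xg,a,be,g=geo();c,x=bar(p,d,m,np.array([.5412,.1139,.2749]),80);print(c,x)
x0=np.array([ 0.2364712,-0.96583645,-0.1060251])
an=lambda x:np.arctan2(x@np.cross(a,xg)/1,x@np.cross(np.cross(a,xg),a))
print('turned (mod pi)',np.mod(an(x)-an(x0),np.pi)-np.pi)
R=Ro.from_rotvec(o['eef_rot']);print('bar tool',R.inv().apply(x),'q6',o['qpos'][5],'rel',R.inv().apply(c-o['eef_pos'])*1e3)
E
```

```text
t: 6.2
eef_pos: [0.5132, 0.1016, 0.3253]
eef_rot: [-2.867, -0.62, -0.768]
ft_force: [0.8, -0.8, 0.3]
opening: 0.0858
px [322.3 212.7] [68.7 18.4] size mm [12.9 51.7] depth offset along axis mm 7.4274567099753686
[0.54313807 0.11364755 0.27585879] [-0.62891948 -0.61387811 -0.47708904]
turned (mod pi) -1.0532285632842031
bar tool [-9.54130678e-01  2.99390025e-01  5.12307683e-04] q6 1.0003036425368088 rel [ 3.31730306  1.47893005 58.83650369]
```

View pics/w3.png

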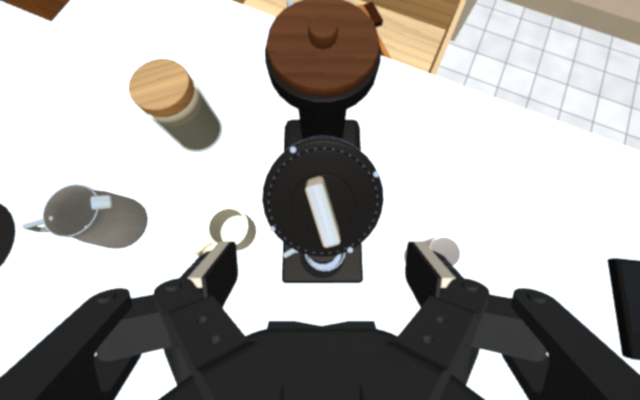

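The bar has turned −1.053 rad, which is exactly 3 clicks, and then the stop held it while the grip slipped. It now rests home. Regrasping with −0.304 rad and turning back 4 × 0.349 rad.

```bash
python3 -m pendant '[0.2,0.1,0,0,0,-0.15,1,0.2,0.1,2,0,0,-0.304,1,0.2,0.1,5,0,0,-0.304,1,0.2,0.1,7.5,0,0,-0.304,1,0.2,0.1,7.5,0,0,-0.304,1,0.2,0.1,7.5,0,0,-0.304,-1,0.2,0.1,7.5,0,0,-0.304,-1,0.2,0.1,7.5,0,0,-0.304,-1,0.2,0.1,7.5,0,0,-0.304,-1,0.2,0.1,7.5,0,0,-0.304,-1,0.2,0.1,7.5,0,0,-0.304,-1]' 60; python3 s.py
python3 -m pendant '[0,0,0,0,0,0.03,-1,0,0,0,0,0,0.06,-1,0,0,0,0,0,0.06,-1]'; python3 s.py
```

```text
t: 7.62
eef_pos: [0.5489, 0.1171, 0.2631]
eef_rot: [-2.806, -1.072, -0.805]
ft_force: [-8.9, 0.9, 6.4]
opening: 0.0125
t 7.625 q6 0.703 axial torque -0.12 tool F [-2.  -5.3 -9.5] tool M [ 0.96 -0.59  0.12] j6 -0.101
t: 8.0
eef_pos: [0.549, 0.117, 0.2631]
eef_rot: [-2.824, -0.983, -0.799]
ft_force: [-8.2, 0.8, 6.5]
opening: 0.0125
t 8.0 q6 0.763 axial torque 0.513 tool F [-1.8 -4.7 -9.2] tool M [ 0.8  -0.62 -0.51] j6 1.0
```

Pushing 0.06 rad further raises the torque by 0.63 N m, above the 0.3 N m a click takes, so this is the stop. Now turning −0.06 − 1.396 = −1.456 rad.

```bash
python3 -m pendant '[0,0,0,0,0,-0.15,-1,0,0,0,0,0,-0.3,-1,0,0,0,0,0,-0.45,-1,0,0,0,0,0,-0.6,-1,0,0,0,0,0,-0.75,-1,0,0,0,0,0,-0.9,-1,0,0,0,0,0,-1.05,-1,0,0,0,0,0,-1.2,-1,0,0,0,0,0,-1.35,-1,0,0,0,0,0,-1.456,-1,0,0,0,0,0,-1.456,-1,0,0,0,0,0,-1.456,-1]'; python3 s.py
python3 -m pendant '[0,0,0,0,0,0,0.9,0,0,0,0,0,0,0.9,0,0,0,0,0,0,0.9,0,0,-3,0,0,0,1,0,0,-6,0,0,0,1,0,0,-7.6,0,0,0,1,0,0,-7.6,0,0,0,1,0,0,-7.6,0,0,0,1]'
python3 - <<'E'
from h import *
m=camera_model('wrist');p,d=capture('wrist');o=get_obs()
cv2.imwrite('pics/w4.png',np.clip(p[:,:,::-1]*1.3,0,255).astype(np.uint8))
xg,a,be,g=geo();c,x=bar(p,d,m,np.array([.5412,.1139,.2749]),80);print(c,x)
x0=np.array([-0.62891948,-0.61387811,-0.47708904])
an=lambda x:np.arctan2(x@np.cross(a,xg)/1,x@np.cross(np.cross(a,xg),a))
print('turned (mod pi)',np.mod(an(x)-an(x0),np.pi))
R=Ro.from_rotvec(o['eef_rot']);print('bar tool',R.inv().apply(x),'q6',o['qpos'][5])
for n in('scene','side'):
    q=capture(n)[0].astype(int);z=np.load(n+'.npz')['p'].astype(int);print(n,'px changed',(abs(q-z).max(-1)>40).sum())
    cv2.imwrite(f'pics/{n}_end.png',np.clip(q[:,:,::-1],0,255).astype(np.uint8))
E
```

```text
t: 9.5
eef_pos: [0.5465, 0.1177, 0.2617]
eef_rot: [1.347, 2.425, 0.595]
ft_force: [-40.8, 0.8, 13.6]
opening: 0.0125
t 9.5 q6 -0.693 axial torque -0.094 tool F [ 20.8 -22.7 -30.1] tool M [4.02 3.58 0.1 ] j6 -0.158
t: 10.5
eef_pos: [0.5147, 0.1012, 0.3272]
eef_rot: [1.347, 2.419, 0.596]
ft_force: [0.7, -0.5, 0.4]
opening: 0.0856
px [319.  214.5] [63. 18.] size mm [12.7 48.3] depth offset along axis mm 7.5394469564650235
[0.54098068 0.11366072 0.27472762] [ 0.51605842 -0.85387531  0.06768063]
turned (mod pi) 1.402679035538452
bar tool [-9.99976760e-01  6.81651126e-03 -1.16849946e-04] q6 -0.6994245976202593
scene px changed 6372
side px changed 16456
```

View pics/w4.png

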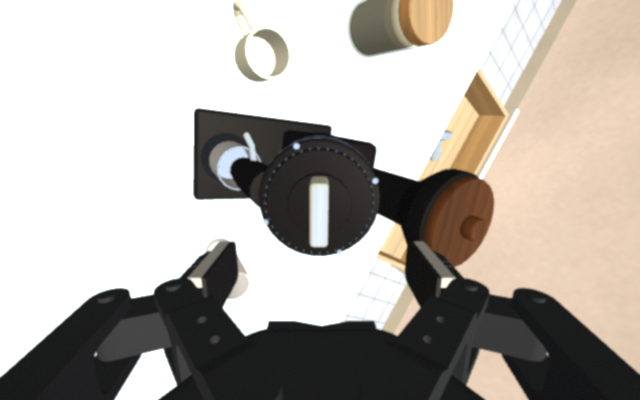

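The dial is 1.403 rad from home (target 1.396). The gripper is open and clear, and the cups and tube are standing. Handing in.

```bash
python3 -c "
from rig import *
o=get_obs();print(o['t'],o['ft_force'],abs(o['dq']).max());print(job_done())"
```

```text
10.65 [ 0.0496586  -0.15956865  0.15449038] 0.004701843451476178
the job is handed in; nothing more can be done
None
```

I turned the dial clockwise to its end stop, backed it off four clicks anticlockwise, let go and handed the job in at about 10.7 s. No verdict was reported.

- **Home:** The bar turned 1.053 rad clockwise (3 clicks = 1.047), then the torque rose to 4.9 N m, so the stop was reached. After regrasping, a gentle push of 0.06 rad met over 0.6 N m, which also fits the stop.
- **Four clicks:** With the gripper off the dial, the wrist camera measured the bar 1.403 rad from home. The target is 1.396 ± 0.12 rad.
- **Clearance:** The gripper was open and about 6 cm clear of the dial, with wrist force near 0 N.
- **Bystanders:** The espresso cup, dosing cup, bean jar and tube were standing in the last wrist picture. I did not measure how far any bystander moved. My before-and-after comparison of the fixed cameras was inconclusive because the arm itself had moved, and I did not view those end pictures. The arm stayed above the dial throughout.

**Disagreements:**
- The wrist camera and the fixed cameras put the dial about 8 mm apart. I relied on the close wrist view, where the bar's size and height matched the given values.
- Side force rose to about 43 N during the turn back, because the grip was 2–3 mm off centre. That is well under the 120 N wrist limit, and it disappeared on release.
- The grip slipped about 0.3 rad on the bar when the stop was first hit, so I regrasped before counting clicks.

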